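# Find the tired shock mount and push its tag down

### The job

The centrifuge has been lifted off its three shock mounts for a check: with the fingertips, press each round rubber pad in turn, starting at the robot's left (+y) and ending at its right, and feel which spring is softest. Then push down the white tag on that same mount until it is fully home, so that the mount gets replaced. Leave the other two tags up, press gently without pinching or gripping anything, and do not lift or shift any of the things lying about.

Things in the scene. Friction and masses are not known exactly. Their poses are not given: they have to be found in the camera images.
- mount_left: The left one (left is +y, seen from the robot) of three look-alike shock mounts screwed to the counter, 150 x 70 mm, 16 mm base plate of bare aluminium. Origin: on the underside, straight below the pad's centre (the base plate reaches 40 mm behind it and 110 mm ahead of it); x runs along the 150 mm length from the pad towards the tag (roughly away from the robot), z up. Which of the three has the softest spring is drawn anew each time and cannot be seen.
- pad_left_top (a point): Centre of the upper face of this mount's round black rubber pad, 50 mm across, on a steel coil spring; 72 mm above the counter when free, straight above the mount's origin. It can be pressed straight down up to 18 mm and springs back by itself. 6 to 10 N is a firm enough press: at 8 N the three springs sink about 4, 8 and 16 mm, each in one of the mounts.
- pad_left (a joint): How far this pad is pressed down, m: 0 free, 0.018 bottomed.
- tag_left_top (a point): Centre of the top of this mount's white push-down tag, 20 (x) x 36 (y) mm on top, standing in a grey collar (34 x 50 mm, its rim 46 mm above the counter), 72 mm from the mount's origin along its +x. Top 62 mm above the counter when up, 48 mm when fully down. It moves straight down against about 3 N of friction and stays where it is left; it cannot be pulled back up.
- tag_left (a joint): How far this tag is pushed down, m: 0 up, 0.014 fully down (starts between 0 and 0.003).
- mount_middle: The middle one (left is +y, seen from the robot) of three look-alike shock mounts screwed to the counter, 150 x 70 mm, 16 mm base plate of bare aluminium. Origin: on the underside, straight below the pad's centre (the base plate reaches 40 mm behind it and 110 mm ahead of it); x runs along the 150 mm length from the pad towards the tag (roughly away from the robot), z up. Which of the three has the softest spring is drawn anew each time and cannot be seen.
- pad_middle_top (a point): Centre of the upper face of this mount's round black rubber pad, 50 mm across, on a steel coil spring; 72 mm above the counter when free, straight above the mount's origin. It can be pressed straight down up to 18 mm and springs back by itself. 6 to 10 N is a firm enough press: at 8 N the three springs sink about 4, 8 and 16 mm, each in one of the mounts.
- pad_middle (a joint): How far this pad is pressed down, m: 0 free, 0.018 bottomed.
- tag_middle_top (a point): Centre of the top of this mount's white push-down tag, 20 (x) x 36 (y) mm on top, standing in a grey collar (34 x 50 mm, its rim 46 mm above the counter), 72 mm from the mount's origin along its +x. Top 62 mm above the counter when up, 48 mm when fully down. It moves straight down against about 3 N of friction and stays where it is left; it cannot be pulled back up.
- tag_middle (a joint): How far this tag is pushed down, m: 0 up, 0.014 fully down (starts between 0 and 0.003).
- mount_right: The right one (left is +y, seen from the robot) of three look-alike shock mounts screwed to the counter, 150 x 70 mm, 16 mm base plate of bare aluminium. Origin: on the underside, straight below the pad's centre (the base plate reaches 40 mm behind it and 110 mm ahead of it); x runs along the 150 mm length from the pad towards the tag (roughly away from the robot), z up. Which of the three has the softest spring is drawn anew each time and cannot be seen.
- pad_right_top (a point): Centre of the upper face of this mount's round black rubber pad, 50 mm across, on a steel coil spring; 72 mm above the counter when free, straight above the mount's origin. It can be pressed straight down up to 18 mm and springs back by itself. 6 to 10 N is a firm enough press: at 8 N the three springs sink about 4, 8 and 16 mm, each in one of the mounts.
- pad_right (a joint): How far this pad is pressed down, m: 0 free, 0.018 bottomed.
- tag_right_top (a point): Centre of the top of this mount's white push-down tag, 20 (x) x 36 (y) mm on top, standing in a grey collar (34 x 50 mm, its rim 46 mm above the counter), 72 mm from the mount's origin along its +x. Top 62 mm above the counter when up, 48 mm when fully down. It moves straight down against about 3 N of friction and stays where it is left; it cannot be pulled back up.
- tag_right (a joint): How far this tag is pushed down, m: 0 up, 0.014 fully down (starts between 0 and 0.003).
- stamp: Small black hand stamp, 36 x 34 mm foot, 44 mm high, standing between two mounts; origin at the centre of its underside. Leave it alone.
- tape: Roll of yellowish tape, a ring lying flat, 42 mm across, 22 mm high, between two mounts; origin at the centre of its underside. Leave it alone.
- tub: White screw-top tub, 76 mm across, 75 mm high, beyond the mounts; origin at the centre of its underside. Leave it alone.
- notepad: Pad of white paper forms, 105 x 150 x 14 mm, beyond the mounts; origin at the centre of its underside. Leave it alone.
- pen: Blue pen, 142 mm long, 9 mm thick, lying in front of the mounts; origin at the centre of its underside. Leave it alone.
- marker: Orange marker, 142 mm long, 9 mm thick, lying in front of the mounts; origin at the centre of its underside. Leave it alone.
- gel: Hand-gel bottle, 52 mm across, 110 mm high, beyond the mounts on the left; origin at the centre of its underside. Leave it alone.

How it is judged:
On the way, in this order (a step that is already met when the one before it is completed fails the run):
1. the left pad is pressed so that it sinks more than 1.5 mm for 0.1 s (value of joint pad_left above 0.0015 m), for 0.1 s.
2. the middle pad is pressed so that it sinks more than 1.5 mm for 0.1 s (value of joint pad_middle above 0.0015 m), for 0.1 s.
3. the right pad is pressed so that it sinks more than 1.5 mm for 0.1 s (value of joint pad_right above 0.0015 m), for 0.1 s.
4. the tag of the softest mount is pushed fully home (((value of joint tag_left above 0.011 m and value of joint pad_left above 0.00014 m) or (value of joint tag_middle above 0.011 m and value of joint pad_middle above 0.00014 m) or (value of joint tag_right above 0.011 m and value of joint pad_right above 0.00014 m))), for 0.2 s.
At the end, for the whole second after the job is handed in: The softest mount's tag (its pad alone sags over 0.14 mm at rest, too little to see or read) is down over 11 of its 14 mm, the other tags less than 5 mm, all pads are back up within 2 mm, and every loose thing is at rest within 20 mm of its start (((value of joint tag_left above 0.011 m and value of joint pad_left above 0.00014 m and value of joint each of tag_middle, tag_right below 0.005 m) or (value of joint tag_middle above 0.011 m and value of joint pad_middle above 0.00014 m and value of joint each of tag_left, tag_right below 0.005 m) or (value of joint tag_right above 0.011 m and value of joint pad_right above 0.00014 m and value of joint each of tag_left, tag_middle below 0.005 m)) and value of joint each of pad_left, pad_middle, pad_right below 0.002 m and distance of each of stamp, tape, tub, notepad, pen, marker, gel from where it was at the start of the episode below 0.02 m and linear speed of each of stamp, tape, tub, notepad, pen, marker, gel below 0.02 m/s); the robot touches nothing.
It fails at once if a mount, pad or tag is pressed, or squeezed between the fingers, with more than 35 N by the fingers (contact force between the fingers and mount_left above 35 N or contact force between the fingers and mount_middle above 35 N or contact force between the fingers and mount_right above 35 N).
It fails at once if a thing lying about is lifted or shifted by more than 20 mm (distance of any of stamp, tape, tub, notepad, pen, marker, gel from where it was at the start of the episode above 0.02 m).
It fails at once if a thing lying about is tipped over (angle between any of stamp, tape, tub, notepad, pen, marker, gel's own z axis and vertical above 0.5 rad).
It also fails if it takes over 51 s, if anything falls off the work surface, if the arm or the gripper's body presses on something with over 40 N, if the wrist force passes 120 N, or if a joint passes its speed limit or range.

### The arm

A 6-joint arm with a two-finger parallel gripper is mounted at the origin on the work surface. World frame = base frame: x ahead of the robot, y to its left, z up, the work surface at z = 0. Lengths are in m, angles in rad, forces in N, time in s.
With the tool pointing down it reaches from about 0.25 to 0.775 m from the base axis. Payload 4 kg.
Tool frame: the origin (TCP) lies at the very end of the fingers, on their centre line; the grasp point (between the pads) lies hold_point_z behind it (hold_point_z is the distance from the TCP to the grasp point, in m); z points along the fingers, y is the direction in which the jaws open and shut (so a half turn about z gives the same grasp; the last joint's range is limited). The gripper opens to 94 mm and grips with 3 to 60 N. Pads are 16 mm wide; open, the fingers measure 119 mm over their backs; the gripper's body (75 mm by 177 mm) begins 78 mm behind the grasp point.
Start: joints at [1.148, 0.087, 1.371, -0, 1.684, -0.103], TCP at [0.173, 0.522, 0.206] pointing down, gripper open.
Joint ranges: [-3.1, 3.1], [-0.76, 2.03], [0.27, 2.55], [-1.08, 4.22], [0.17, 2.65], [-2.57, 2.57]. Speed limits (rad/s): [2.79, 2.79, 3.14, 3.14, 3.14, 3.14].

### API

Orientations are given as [roll, pitch, yaw] about the fixed x, y, z axes, in that order (R = Rz(yaw) Ry(pitch) Rx(roll)).
In Python, from bench import * gives the robot as it stands.
- The arm moves only by the tool step_arm, never from a script. Its argument "increments" is text: rows parted by semicolons, each of 6 numbers parted by spaces: the shift along the tool's x, y, z in cm, then the turn, a rotation vector about the tool's x, y, z in rad. A call has 1 to 5 rows; each row shifts and turns the commanded pose from where the row before left it, along the tool's axes as they then stand; what a row does not reach is not made up. A row lasts 1/10 s, in which the tool goes at most 50 mm and 8.59 degrees, less where a joint would pass 70% of its speed; a pose out of reach is approached as far as the arm can. A call is refused whole if a number of a shift passes 5 or a number of a turn 0.15, either way. A call with a gripper value outside its range is refused whole. "claw" is the gripper's target within -1 to 1 (shut at 1, half-way at 0, fully open at -1), set as the call begins (left out, the last holds). The fingers move at their own pace and stop on an object; the grip force is fixed at half the most. Time passes only in rows, so rows that do not move let the fingers close. It gives the time, the measured TCP pose, the force and the opening at its end, in the units of the state.
- get_obs(): the state, without advancing time (a new reading comes with each control period).
- snapshot(name): name is "side" or "top" or "wrist"; returns the picture (480x640x3 uint8, red, green, blue); there is no depth.
- calibration(name): a dict with "camera_matrix" (3x3 intrinsics, pixels), "eye" and "orientation" of the camera in the world; the wrist camera has in their place "tool_from_camera" (4x4, takes a point from camera to tool coordinates, whose origin is the TCP and whose axes are the flange's). Camera axes: x right, y up, looking along -z (the intrinsics and any distortion apply to the point x, -y, -z); pixel columns grow to the right and rows downward; lengths in m; the calibration is good to about 2 mm. The wrist camera is an equidistant fisheye: a pixel r from the principal point sees the ray r / f radians off the axis. A picture is of the moment at which its call begins: read the wrist's pose just before it. calibration takes no time and is no camera call.
- close_job(): hands the job in, once; it reports no verdict.
The state is a dict: "time": time; "joint_positions": joint angles; "qvel": joint speeds; "joint_torque": joint torques, N m; "tool_pos": TCP position; "ee_rot": TCP orientation; "wrist_force": force on the tool from outside, world axes, zero at the start; "wrist_torque": the same for the moment, N m; "width": finger opening in m.
Only numpy, scipy, OpenCV 4.12 (cv2) and the standard library are available. Lean on these libraries where they do the work, as an engineer would, in place of code of your own. Each camera call takes 0.05 s, during which the arm holds its last target. There are 200 camera calls.

## Working session

There is one attempt and no reset: what is moved stays moved. The work goes in short steps, Python scripts to look and compute and a tool call to move; the robot and the scene stay as the last step left them, time stands still between calls to the robot, and variables do not carry over. Pictures are saved under pics/ and viewed, about 8 in all and at most 12, crops included, and the job is handed in when it is done.

Besides the shell and the picture viewer there is one more tool, called after ">>>" as name(argument=value, ...), one argument or row to a line, values as JSON. step_arm: Moves the arm, as the interface text tells. Its arguments: {"type":"object","properties":{"increments":{"type":"string"},"claw":{"type":"number"}},"required":["increments"]}

```bash
mkdir -p pics; ls
python3 - <<'E'
from bench import *
import cv2
o=get_obs();print(o)
for n in("top","side"):
    cv2.imwrite(f"pics/{n}0.png",snapshot(n)[:,:,::-1]);print(n,calibration(n))
print(calibration("wrist"))
E
```

```text
pics
{'time': 0.0, 'joint_positions': array([ 1.14791270e+00,  8.79371269e-02,  1.37223154e+00, -1.44472359e-05,
        1.68358705e+00, -1.03065656e-01]), 'qvel': array([-6.62601178e-05, -1.99140825e-03,  1.11665243e-03, -8.99746665e-04,
        1.18361711e-03,  1.42329012e-03]), 'joint_torque': array([ 3.32777136e-04, -3.40182173e+01, -3.02432871e+01,  7.15572434e-02,
        3.29791463e-02, -1.77074157e-04]), 'tool_pos': array([0.17268467, 0.521618  , 0.20432547]), 'ee_rot': array([-3.13943959e+00, -2.08260054e-04,  2.82177285e+00]), 'wrist_force': array([ 0.41605129, -0.57152121, -0.75495654]), 'wrist_torque': array([ 0.00251532, -0.00370813, -0.00225874]), 'width': 0.09399992145794983}
top {'camera_matrix': array([[523.75943514,   0.        , 319.03242583],
       [  0.        , 523.75943514, 245.47231704],
       [  0.        ,   0.        ,   1.        ]]), 'eye': array([0.35225471, 0.0467347 , 1.0758141 ]), 'orientation': array([ 0.21409504, -0.0019199 , -1.64465967])}
side {'camera_matrix': array([[617.15542812,   0.        , 317.972661  ],
       [  0.        , 617.15542812, 243.51776941],
       [  0.        ,   0.        ,   1.        ]]), 'eye': array([ 0.34047804, -0.76144212,  0.85080322]), 'orientation': array([ 0.81250776,  0.00654843, -0.26725066])}
{'camera_matrix': array([[371.64829954,   0.        , 319.97569684],
       [  0.        , 371.64829954, 245.04755595],
       [  0.        ,   0.        ,   1.        ]]), 'tool_from_camera': array([[ 3.74216984e-04,  9.59638573e-01,  2.81235968e-01,
         8.22343818e-02],
       [ 9.99999294e-01, -6.76320054e-04,  9.77137073e-04,
        -5.81574081e-04],
       [ 1.12790395e-03,  2.81235404e-01, -9.59638148e-01,
        -1.78868420e-01],
       [ 0.00000000e+00,  0.00000000e+00,  0.00000000e+00,
         1.00000000e+00]])}
```

View pics/top0.png

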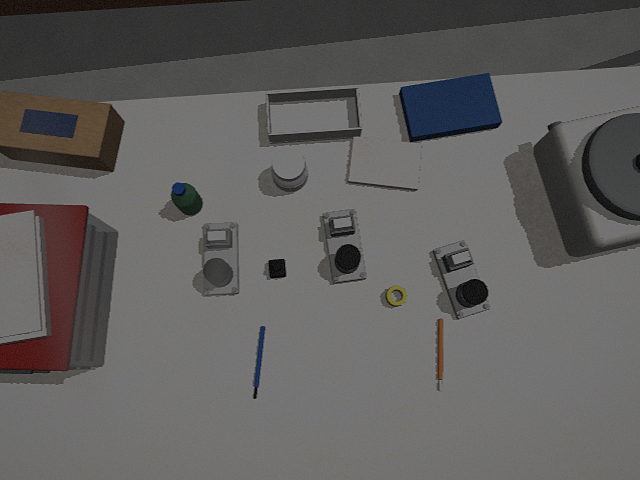

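View pics/side0.png

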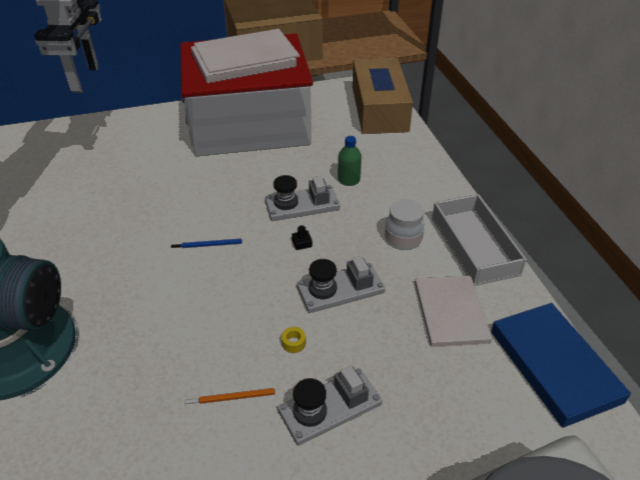

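The top view shows the left mount (pad about 218,272; tag 217,236), the middle one (pad 347,259; tag 342,223) and the right one (pad 471,293; tag 459,257). In the side view the pads are at about (285,184), (322,270) and (309,393).

```bash
cat > h.py <<'E'
from bench import *
import numpy as np, cv2
from scipy.spatial.transform import Rotation as R
def ray(n,uv,z):
    c=calibration(n);K=c["camera_matrix"];d=np.linalg.inv(K)@[*uv,1];d=R.from_euler("xyz",c["orientation"]).as_matrix()@(d*[1,-1,-1])
    e=np.array(c["eye"]);return e+d*(z-e[2])/d[2]
def proj(n,p):
    c=calibration(n);q=R.from_euler("xyz",c["orientation"]).as_matrix().T@(np.array(p)-c["eye"])
    v=c["camera_matrix"]@(q*[1,-1,-1]);return v[:2]/v[2]
E
python3 - <<'E'
from h import *
print(proj("top",[.173,.522,.206]),proj("side",[.173,.522,.206]))
rot=[proj("top",[0.5,0,0]),proj("side",[0.5,0,0])];print(rot)
t=cv2.imread("pics/top0.png");s=cv2.imread("pics/side0.png")
for n,im,seeds in(("top",t,[(218,272),(347,259),(471,293)]),("side",s,[(285,184),(322,270),(309,393)])):
  for u,v in seeds: print(n,ray(n,(u,v),.072).round(4))
for n,im,seeds in(("top",t,[(217,236),(342,223),(459,257)]),):
  for u,v in seeds: print("tag",ray(n,(u,v),.062).round(4))
a=cv2.resize(t[200:330,190:500],None,fx=2.5,fy=2.5,interpolation=2)
b=cv2.resize(s[165:440,255:395],None,fx=2,fy=2,interpolation=2)
c=np.zeros((325+0,780,3),np.uint8);c[:a.shape[0],:a.shape[1]]=a[:,:780]
cv2.imwrite("pics/a.png",cv2.convertScaleAbs(a,alpha=1.3));cv2.imwrite("pics/b.png",cv2.convertScaleAbs(b,alpha=1.5))
E
```

```text
[ 17.67025335 501.97109653] [84.59699803 78.75168996]
[array([335.29541956, 284.74695931]), array([295.60217641, 288.57841921])]
top [0.5316 0.228  0.072 ]
top [ 0.5388 -0.0237  0.072 ]
top [ 0.455  -0.2561  0.072 ]
side [0.5345 0.2218 0.072 ]
side [ 0.5416 -0.0342  0.072 ]
side [ 0.4562 -0.2699  0.072 ]
tag [0.606  0.2294 0.062 ]
tag [ 0.6144 -0.0207  0.062 ]
tag [ 0.5285 -0.2451  0.062 ]
```

View pics/a.png

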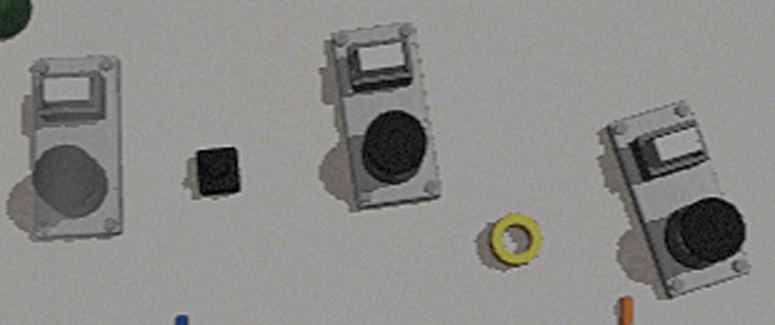

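View pics/b.png

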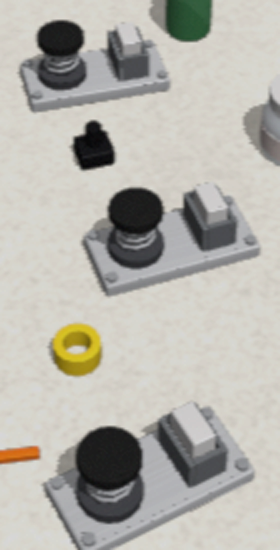

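```bash
cat >> h.py <<'E'
def plan(p,yaw,step=4.5):
    o=get_obs();M=R.from_euler("xyz",o["ee_rot"]);p0=np.array(o["tool_pos"])
    T=R.from_euler("xyz",[np.pi,0,yaw]);rv=(M.inv()*T).as_rotvec();d=(np.array(p)-p0)*100
    n=int(max(np.ceil(np.linalg.norm(d)/step),np.ceil(np.abs(rv).max()/.14),1))
    for i in range(n):
        s=M.inv().apply(d/n);print(*s.round(2),*(rv/n).round(3),sep=" ",end="; ");M=M*R.from_rotvec((rv/n).round(3))
    print(n,"F",np.round(o["wrist_force"],2),"p",np.round(p0,4),np.round(o["ee_rot"],3),o["width"])
E
python3 - <<'E'
from h import *
P={}
for n,z,S in(("top",.072,[(218,272.4),(347.6,258.8),(474.8,291.2)]),("side",.072,[(285.5,183),(323,269),(310,391.5)]),("top",.062,[(216.8,235.6),(342.4,222.8),(460.8,258)])):
    print(n,z,np.array([ray(n,s,z)[:2] for s in S]).round(4).tolist())
plan([.533,.225,.18],np.pi+.02)
E
```

```text
top 0.072 [[0.5309, 0.228], [0.5392, -0.0249], [0.4579, -0.2638]]
side 0.072 [[0.5363, 0.2248], [0.544, -0.0323], [0.4582, -0.2679]]
top 0.062 [[0.6069, 0.2298], [0.6148, -0.0215], [0.5262, -0.2484]]
-3.96 -1.53 0.22 -0.0 -0.0 -0.031; -3.91 -1.65 0.22 -0.0 -0.0 -0.031; -3.85 -1.77 0.22 -0.0 -0.0 -0.031; -3.8 -1.89 0.22 -0.0 -0.0 -0.031; -3.74 -2.01 0.22 -0.0 -0.0 -0.031; -3.67 -2.12 0.22 -0.0 -0.0 -0.031; -3.61 -2.24 0.22 -0.0 -0.0 -0.031; -3.53 -2.35 0.22 -0.0 -0.0 -0.031; -3.46 -2.45 0.22 -0.0 -0.0 -0.031; -3.38 -2.56 0.22 -0.0 -0.0 -0.031; -3.3 -2.66 0.22 -0.0 -0.0 -0.031; 11 F [-0.01  0.98  0.12] p [0.1727 0.5217 0.2044] [-3.14  -0.     2.822] 0.09405000927776298
```

>>> step_arm(
  increments="-3.96 -1.53 0.22 0 0 -0.031; -3.91 -1.65 0.22 0 0 -0.031; -3.85 -1.77 0.22 0 0 -0.031; -3.8 -1.89 0.22 0 0 -0.031; -3.74 -2.01 0.22 0 0 -0.031",
  claw=1,
)

```text
time: 0.6
tool_pos: [0.3376, 0.3859, 0.1939]
ee_rot: [-3.141, -0.0, 2.978]
wrist_force: [0.3, 0.6, -0.1]
width: 0.0578
```

>>> step_arm(
  increments="-3.67 -2.12 0.22 0 0 -0.031; -3.61 -2.24 0.22 0 0 -0.031; -3.53 -2.35 0.22 0 0 -0.031; -3.46 -2.45 0.22 0 0 -0.031; -3.38 -2.56 0.22 0 0 -0.031",
)

```text
time: 1.1
tool_pos: [0.5013, 0.2511, 0.1828]
ee_rot: [-3.141, -0.001, 3.133]
wrist_force: [0.5, 0.6, -0.2]
width: 0.0174
```

>>> step_arm(
  increments="-3.3 -2.66 0.22 0 0 -0.031; 0 0 0 0 0 0; 0 0 0 0 0 0; 0 0 0 0 0 0",
)

```text
time: 1.5
tool_pos: [0.5324, 0.2262, 0.1811]
ee_rot: [3.141, -0.001, -3.12]
wrist_force: [0.6, 0.2, 0.1]
width: 0.0003
```

```bash
cat >> h.py <<'E'
def wpix(p):
    o=get_obs();c=calibration("wrist");K=c["camera_matrix"];T=np.eye(4);T[:3,:3]=R.from_euler("xyz",o["ee_rot"]).as_matrix();T[:3,3]=o["tool_pos"]
    q=np.linalg.inv(T@c["tool_from_camera"])@[*p,1];q=q[:3]*[1,-1,-1];th=np.arctan2(np.hypot(q[0],q[1]),q[2]);a=np.arctan2(q[1],q[0])
    return K[:2,2]+K[0,0]*th*np.array([np.cos(a),np.sin(a)])
def wray(uv,z,o):
    c=calibration("wrist");K=c["camera_matrix"];d=np.array(uv)-K[:2,2];th=np.hypot(*d)/K[0,0];d=d/np.hypot(*d)*np.sin(th)
    A=R.from_euler("xyz",o["ee_rot"]).as_matrix();C=c["tool_from_camera"];e=np.array(o["tool_pos"])+A@C[:3,3]
    w=A@C[:3,:3]@np.array([d[0],-d[1],-np.cos(th)]);return e+w*(z-e[2])/w[2]
E
python3 - <<'E'
from h import *
import pickle
o=get_obs();pickle.dump(o,open("o1.pkl","wb"));cv2.imwrite("pics/w1.png",snapshot("wrist")[:,:,::-1])
print(o["time"],o["tool_pos"],o["ee_rot"],o["width"],o["wrist_force"])
for p in([.533,.226,.072],[.607,.23,.062],[.5415,-.0285,.072],[.615,-.0235,.062]):print(p,wpix(p).round(1))
E
```

```text
1.5 [0.53235804 0.22623884 0.18105995] [ 3.14120083e+00 -9.72887410e-04 -3.11971320e+00] 0.0003328538519327993 [0.64762094 0.20004441 0.14791706]
[0.533, 0.226, 0.072] [320.2 243.7]
[0.607, 0.23, 0.062] [322.8 319.7]
[0.5415, -0.0285, 0.072] [ 59.1 246.5]
[0.615, -0.0235, 0.062] [ 81.2 310.9]
```

View pics/w1.png

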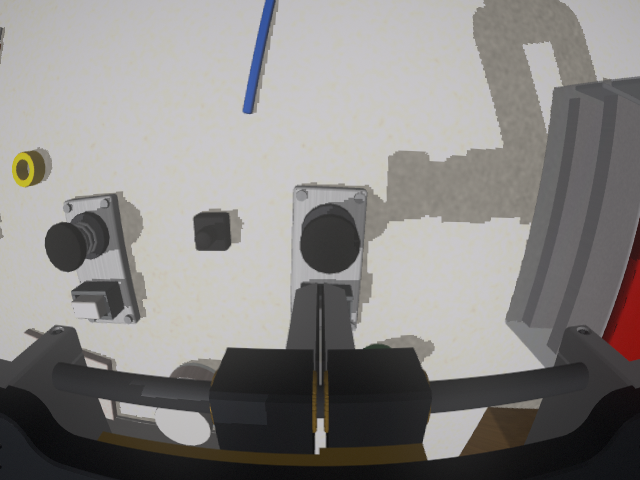

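The wrist view shows the left pad's top face centred at about (329,239) and the middle pad at (67,247). The closed fingers are at column 320. That puts the left pad about 7 mm further to +y than I estimated, so I'll measure it properly.

Run:
```python
from h import *
import pickle
o=pickle.load(open("o1.pkl","rb"));im=cv2.imread("pics/w1.png")
g=cv2.cvtColor(im,cv2.COLOR_BGR2GRAY)
for uv,z in(((329,239),.072),((67,247),.072),((88,303),.062),((330,190),.016)):print(uv,wray(uv,z,o).round(4))
print(g[239,285:375:3],g[195:285:3,329],g[247,35:110:3])
plan([.533,.232,.09],np.pi+.02)
```

```text
(329, 239) [0.5289 0.2327 0.072 ]
(67, 247) [ 0.5415 -0.0179  0.072 ]
(88, 303) [ 0.6044 -0.0116  0.062 ]
(330, 190) [0.4968 0.234  0.016 ]
[198 198 169 175 182 116  59  57  56  56  54  54  56  53  54  53  53  52
  52  52  53  52  52  49  48 101 100 138 136 150] [178 178 175  60  78  69  63  52  55  55  55  54  54  53  53  53  53  52
  53  52  51  52  52  52  52  52  82 171 125 114] [191 192 191 192  58  57  57  56  56  56  55  54  53  54  52  45  45  56
  87  71  76  59  60  50  93]
-0.03 0.18 3.04 0.0 -0.0 0.001; -0.03 0.18 3.04 0.0 -0.0 0.001; -0.03 0.18 3.04 0.0 -0.0 0.001; 3 F [ 0.33 -0.3  -0.13] p [0.5322 0.2265 0.1813] [ 3.141 -0.    -3.119] 3.1498864338853666e-06
```

>>> step_arm(
  increments="0.1 0.15 3.0 0 0 0; 0 0.15 3.0 0 0 0; 0 0.15 3.0 0 0 0; 0 0 0.5 0 0 0; 0 0 0 0 0 0",
)

```text
time: 2.05
tool_pos: [0.5307, 0.2307, 0.0857]
ee_rot: [-3.141, -0.002, -3.119]
wrist_force: [0.0, 1.7, 1.5]
width: 0.0006
```

>>> step_arm(
  increments="0 0 0.4 0 0 0; 0 0 0.3 0 0 0; 0 0 0 0 0 0; 0 0 0 0 0 0",
)

```text
time: 2.45
tool_pos: [0.5326, 0.2302, 0.0801]
ee_rot: [3.141, 0.001, -3.121]
wrist_force: [0.6, -0.5, 0.3]
width: 0.0002
```

>>> step_arm(
  increments="0 0 0.3 0 0 0; 0 0 0 0 0 0; 0 0 0 0 0 0",
)

```text
time: 2.75
tool_pos: [0.532, 0.23, 0.0762]
ee_rot: [-3.142, -0.0, -3.121]
wrist_force: [-0.1, 0.3, -0.2]
width: 0.0004
```

>>> step_arm(
  increments="0 0 0.4 0 0 0; 0 0 0 0 0 0; 0 0 0 0 0 0",
)

```text
time: 3.05
tool_pos: [0.5321, 0.23, 0.0722]
ee_rot: [-3.142, -0.0, -3.12]
wrist_force: [-0.1, -0.1, 0.2]
width: 0.0006
```

>>> step_arm(
  increments="0 0 0.2 0 0 0; 0 0 0 0 0 0; 0 0 0 0 0 0",
)

```text
time: 3.35
tool_pos: [0.5322, 0.2301, 0.0708]
ee_rot: [3.141, 0.001, -3.12]
wrist_force: [-0.4, -0.8, 2.8]
width: 0.0005
```

>>> step_arm(
  increments="0 0 0.2 0 0 0; 0 0 0 0 0 0; 0 0 0 0 0 0",
)

```text
time: 3.65
tool_pos: [0.5322, 0.2301, 0.0692]
ee_rot: [3.141, 0.001, -3.12]
wrist_force: [-2.1, -0.7, 6.3]
width: 0.0005
```

>>> step_arm(
  increments="0 0 0.12 0 0 0; 0 0 0 0 0 0; 0 0 0 0 0 0",
)

```text
time: 3.95
tool_pos: [0.5322, 0.2301, 0.0684]
ee_rot: [3.141, 0.001, -3.12]
wrist_force: [-3.0, -1.9, 7.2]
width: 0.0005
```

Run:
```python
from h import *
plan([.532,.230,.12],np.pi+.02)
```

```text
0.01 -0.0 -2.58 0.0 0.0 0.001; 0.01 -0.0 -2.58 0.0 0.0 0.001; 2 F [-3.03 -1.89  7.25] p [0.5322 0.2301 0.0684] [ 3.141e+00  1.000e-03 -3.120e+00] 0.0005363570878959081
```

>>> step_arm(
  increments="0 0 -2 0 0 0; 0 0 -4.5 0 0 0; 0 0 -4.5 0 0 0; 0 -4.5 0 0 0 0.01; 0 -4.5 0 0 0 0.01",
)

```text
time: 4.45
tool_pos: [0.5346, 0.1402, 0.1789]
ee_rot: [3.141, 0.004, -3.138]
wrist_force: [0.1, -0.9, -0.0]
width: 0.0
```

>>> step_arm(
  increments="0 -4.5 0 0 0 0.01; 0 -4.5 0 0 0 -0.05; 0 -4.5 0 0 0 -0.05; -1 -3.5 0 0 0 0; 0 0 0 0 0 0",
)

```text
time: 4.95
tool_pos: [0.5487, -0.0329, 0.1759]
ee_rot: [-3.14, -0.001, -3.056]
wrist_force: [0.4, 1.1, -0.8]
width: 0.0006
```

Run:
```python
from h import *
import pickle
plan([.540,-.022,.15],np.pi+.07)
o=get_obs();pickle.dump(o,open("o2.pkl","wb"));cv2.imwrite("pics/w2.png",snapshot("wrist")[:,:,::-1])
print(o["time"],wpix([.540,-.022,.072]))
```

```text
0.77 1.16 2.59 -0.001 -0.001 0.015; 1 F [ 0.41  1.09 -0.84] p [ 0.5487 -0.0329  0.1759] [-3.140e+00 -1.000e-03 -3.056e+00] 0.000645478704348852
4.95 [332.64649798 235.74482561]
```

View pics/w2.png

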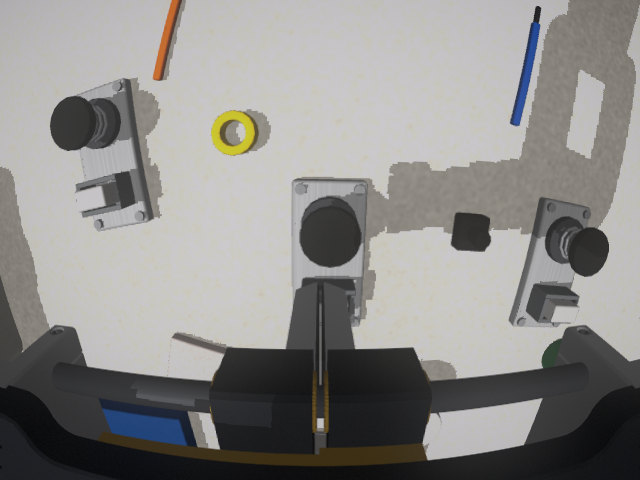

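The middle pad's face is centred at about (330,232) and the mount lines up with the tool, so its yaw is about 0.085. The right pad is at (73,123) and its tag at (92,196). The tape and stamp are well clear.

Run:
```python
from h import *
import pickle
o=pickle.load(open("o2.pkl","rb"))
for uv,z in(((330.3,232),.072),((73,123),.072),((92,196),.062),((118,86),.016),((140,217),.016)):print(uv,wray(uv,z,o).round(4))
p=wray((330.3,232),.072,o)
plan([p[0],p[1],.08],np.pi+.087)
```

```text
(330.3, 232) [ 0.5376 -0.0266  0.072 ]
(73, 123) [ 0.4566 -0.2591  0.072 ]
(92, 196) [ 0.5235 -0.2442  0.062 ]
(118, 86) [ 0.419  -0.2459  0.016 ]
(140, 217) [ 0.5515 -0.2163  0.016 ]
0.34 0.16 3.2 0.0 -0.0 0.0; 0.34 0.16 3.2 0.0 -0.0 0.0; 0.34 0.16 3.2 0.0 -0.0 0.0; 3 F [-0.3   0.79  0.21] p [ 0.5482 -0.0306  0.176 ] [ 3.141e+00 -1.000e-03 -3.054e+00] 0.0007509320115398608
```

>>> step_arm(
  increments="0.34 0.16 3.2 0 0 0; 0.34 0.16 3.2 0 0 0; 0.3 0.16 3.2 0 0 0; 0 0 0 0 0 0; 0 0 0 0 0 0",
)

```text
time: 5.5
tool_pos: [0.5377, -0.0238, 0.081]
ee_rot: [3.141, -0.001, -3.049]
wrist_force: [1.1, 0.0, 0.7]
width: 0.0006
```

>>> step_arm(
  increments="0 0 0.4 0 0 0; 0 0 0.3 0 0 0; 0 0 0 0 0 0; 0 0 0 0 0 0",
)

```text
time: 5.9
tool_pos: [0.5385, -0.025, 0.0748]
ee_rot: [-3.141, 0.001, -3.05]
wrist_force: [0.3, 0.4, -0.8]
width: 0.0004
```

>>> step_arm(
  increments="0 0 0.3 0 0 0; 0 0 0 0 0 0; 0 0 0 0 0 0",
)

```text
time: 6.2
tool_pos: [0.5384, -0.0251, 0.0714]
ee_rot: [-3.141, 0.001, -3.05]
wrist_force: [0.1, -0.0, 1.3]
width: 0.0006
```

>>> step_arm(
  increments="0 0 0.3 0 0 0; 0 0 0 0 0 0; 0 0 0 0 0 0",
)

```text
time: 6.5
tool_pos: [0.5384, -0.025, 0.0686]
ee_rot: [-3.141, 0.001, -3.05]
wrist_force: [0.0, 0.6, 3.1]
width: 0.0005
```

>>> step_arm(
  increments="0 0 0.3 0 0 0; 0 0 0 0 0 0; 0 0 0 0 0 0",
)

```text
time: 6.8
tool_pos: [0.5384, -0.025, 0.0659]
ee_rot: [-3.141, 0.001, -3.05]
wrist_force: [-1.1, 0.0, 5.8]
width: 0.0003
```

>>> step_arm(
  increments="0 0 0.15 0 0 0; 0 0 0 0 0 0; 0 0 -3 0 0 0; 0 0 -4.5 0 0 0; 0 0 -3.5 0 0 0",
)

```text
time: 7.3
tool_pos: [0.5376, -0.0248, 0.1744]
ee_rot: [3.141, -0.001, -3.05]
wrist_force: [-0.0, 0.2, -0.1]
width: 0.0004
```

Run:
```python
from h import *
plan([.458,-.261,.175],np.pi+.22)
```

```text
1.68 -3.8 -0.01 0.0 -0.0 -0.021; 1.76 -3.76 -0.01 0.0 -0.0 -0.021; 1.84 -3.73 -0.01 0.0 -0.0 -0.021; 1.92 -3.69 -0.01 0.0 -0.0 -0.021; 1.99 -3.64 -0.01 0.0 -0.0 -0.021; 2.07 -3.6 -0.01 0.0 -0.0 -0.021; 6 F [-0.01  0.19 -0.07] p [ 0.5376 -0.0248  0.1744] [ 3.141e+00 -1.000e-03 -3.050e+00] 0.0003938956950611253
```

>>> step_arm(
  increments="1.68 -3.8 0 0 0 -0.021; 1.76 -3.76 0 0 0 -0.021; 1.84 -3.73 0 0 0 -0.021; 1.92 -3.69 0 0 0 -0.021; 1.99 -3.64 0 0 0 -0.021",
)

```text
time: 7.8
tool_pos: [0.4704, -0.2228, 0.1725]
ee_rot: [3.14, -0.001, -2.944]
wrist_force: [0.4, -0.4, 0.7]
width: 0.0005
```

>>> step_arm(
  increments="2.07 -3.6 0 0 0 -0.021; 0 0 0 0 0 0; 0 0 0 0 0 0; 0 0 0 0 0 0",
)

```text
time: 8.2
tool_pos: [0.4584, -0.2601, 0.1729]
ee_rot: [3.14, -0.0, -2.924]
wrist_force: [-1.4, 0.4, -0.1]
width: 0.0009
```

Run:
```python
from h import *
import pickle
plan([.458,-.261,.175],np.pi+.22)
o=get_obs();pickle.dump(o,open("o3.pkl","wb"));cv2.imwrite("pics/w3.png",snapshot("wrist")[:,:,::-1])
print(o["time"],wpix([.458,-.261,.072]))
```

```text
0.06 -0.08 -0.21 0.002 -0.0 -0.002; 1 F [-1.41  0.42 -0.11] p [ 0.4584 -0.2601  0.1729] [ 3.14  -0.    -2.924] 0.0008997102678821958
8.2 [319.50250678 244.83396644]
```

View pics/w3.png

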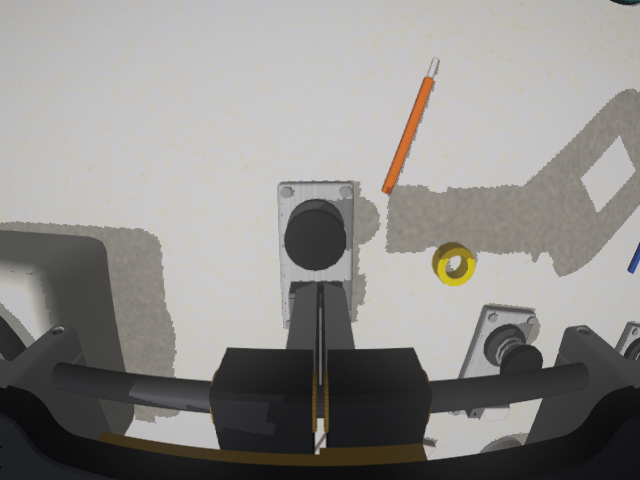

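The right pad's face is centred at about (315,235) and the mount is parallel to the tool. It lies slightly to the left of and nearer than the fingertips.

Run:
```python
from h import *
import pickle
o=pickle.load(open("o3.pkl","rb"))
p=wray((315.5,235),.072,o);print(p)
plan([p[0],p[1],.08],np.pi+.218)
```

```text
[ 0.45056665 -0.26592547  0.072     ]
0.3 -0.14 3.1 0.0 -0.0 0.0; 0.3 -0.14 3.1 0.0 -0.0 0.0; 0.3 -0.14 3.1 0.0 -0.0 0.0; 3 F [ 0.07 -0.13 -0.56] p [ 0.4586 -0.2599  0.1731] [ 3.14  -0.    -2.923] 0.0003826939740907491
```

>>> step_arm(
  increments="0.2 -0.14 3.1 0 0 0; 0.2 -0.14 3.1 0 0 0; 0.2 -0.14 3.1 0 0 0; 0 0 0 0 0 0; 0 0 0 0 0 0",
)

```text
time: 8.75
tool_pos: [0.4537, -0.2654, 0.0807]
ee_rot: [3.141, -0.0, -2.923]
wrist_force: [0.1, 0.1, 0.3]
width: 0.0004
```

>>> step_arm(
  increments="0 0 0.4 0 0 0; 0 0 0.3 0 0 0; 0 0 0.3 0 0 0; 0 0 0 0 0 0; 0 0 0 0 0 0",
)

```text
time: 9.25
tool_pos: [0.4537, -0.2667, 0.071]
ee_rot: [-3.141, 0.001, -2.924]
wrist_force: [1.1, -0.7, 0.4]
width: 0.0001
```

>>> step_arm(
  increments="0 0 0.3 0 0 0; 0 0 0 0 0 0; 0 0 0 0 0 0",
)

```text
time: 9.55
tool_pos: [0.4538, -0.2668, 0.068]
ee_rot: [-3.141, 0.001, -2.924]
wrist_force: [0.8, 0.5, 2.6]
width: 0.0005
```

>>> step_arm(
  increments="0 0 0.3 0 0 0; 0 0 0 0 0 0; 0 0 0 0 0 0",
)

```text
time: 9.85
tool_pos: [0.4538, -0.2668, 0.0649]
ee_rot: [-3.141, 0.001, -2.924]
wrist_force: [-0.1, 0.3, 3.2]
width: 0.0004
```

>>> step_arm(
  increments="0 0 0.3 0 0 0; 0 0 0.2 0 0 0; 0 0 0 0 0 0; 0 0 0 0 0 0",
)

```text
time: 10.25
tool_pos: [0.4538, -0.2668, 0.0602]
ee_rot: [-3.141, 0.001, -2.924]
wrist_force: [0.7, 0.3, 5.7]
width: 0.0002
```

>>> step_arm(
  increments="0 0 0.2 0 0 0; 0 0 0 0 0 0; 0 0 0 0 0 0; 0 0 0 0 0 0",
)

```text
time: 10.65
tool_pos: [0.4538, -0.2668, 0.0585]
ee_rot: [-3.141, 0.001, -2.924]
wrist_force: [-0.2, 0.7, 6.9]
width: 0.0003
```

>>> step_arm(
  increments="0 0 -2.5 0 0 0; 0 0 -4 0 0 0; 0 0 -3 0 0 0; 0 0 0 0 0 0; 0 0 0 0 0 0",
)

```text
time: 11.15
tool_pos: [0.453, -0.2664, 0.1518]
ee_rot: [3.141, -0.001, -2.925]
wrist_force: [0.4, 0.6, 0.5]
width: 0.0003
```

Run:
```python
from h import *
d=np.array([np.cos(.22),np.sin(.22)])*.072
print("tag from wrist pad",np.array([.4506,-.2659])+d,"from top tag [.5262,-.2484]; w2 tag .5235,-.2442; predicted from top+side pad",np.array([.458,-.266])+d)
plan([.525,-.249,.10],np.pi+.218)
```

```text
tag from wrist pad [ 0.52086462 -0.25018747] from top tag [.5262,-.2484]; w2 tag .5235,-.2442; predicted from top+side pad [ 0.52826462 -0.25028747]
-2.47 0.05 1.73 0.0 -0.0 -0.0; -2.47 0.05 1.73 0.0 -0.0 -0.0; -2.47 0.05 1.73 0.0 -0.0 -0.0; 3 F [0.4  0.61 0.47] p [ 0.453  -0.2664  0.1518] [ 3.141e+00 -1.000e-03 -2.925e+00] 0.0002951507095706534
```

Softest is the right mount: it reads 6.9 N at 13.5 mm, against about 1 N/mm for the middle and 2 N/mm for the left. Next I'll push its tag.

>>> step_arm(
  increments="-2.47 0.05 1.7 0 0 0; -2.47 0.05 1.7 0 0 0; -2.47 0.05 1.7 0 0 0; 0 0 2 0 0 0; 0 0 1 0 0 0",
)

```text
time: 11.65
tool_pos: [0.523, -0.2471, 0.066]
ee_rot: [3.135, -0.007, -2.924]
wrist_force: [0.1, -0.1, 0.4]
width: 0.0002
```

>>> step_arm(
  increments="0 0 0.5 0 0 0; 0 0 0.3 0 0 0; 0 0 0 0 0 0; 0 0 0 0 0 0",
)

```text
time: 12.05
tool_pos: [0.5257, -0.2496, 0.0646]
ee_rot: [-3.14, 0.001, -2.925]
wrist_force: [-0.2, -0.5, 1.0]
width: 0.0004
```

>>> step_arm(
  increments="0 0 0.3 0 0 0; 0 0 0 0 0 0; 0 0 0 0 0 0",
)

```text
time: 12.35
tool_pos: [0.5258, -0.2495, 0.0613]
ee_rot: [-3.14, 0.001, -2.924]
wrist_force: [0.7, -0.0, 0.6]
width: 0.0003
```

>>> step_arm(
  increments="0 0 0.3 0 0 0; 0 0 0.2 0 0 0; 0 0 0 0 0 0; 0 0 0 0 0 0",
)

```text
time: 12.75
tool_pos: [0.5257, -0.2493, 0.0556]
ee_rot: [-3.141, 0.001, -2.924]
wrist_force: [-0.2, -1.5, 1.8]
width: 0.0009
```

>>> step_arm(
  increments="0 0 0.3 0 0 0; 0 0 0.2 0 0 0; 0 0 0 0 0 0; 0 0 0 0 0 0",
)

```text
time: 13.15
tool_pos: [0.5253, -0.2489, 0.0502]
ee_rot: [3.141, -0.0, -2.924]
wrist_force: [1.5, -2.0, 0.3]
width: 0.0005
```

>>> step_arm(
  increments="0 0 0.25 0 0 0; 0 0 0 0 0 0; 0 0 0 0 0 0",
)

```text
time: 13.45
tool_pos: [0.5253, -0.2489, 0.0482]
ee_rot: [3.141, -0.0, -2.924]
wrist_force: [-0.9, -0.4, 4.1]
width: 0.0001
```

>>> step_arm(
  increments="0 0 0.15 0 0 0; 0 0 0 0 0 0; 0 0 0 0 0 0",
)

```text
time: 13.75
tool_pos: [0.5255, -0.249, 0.0482]
ee_rot: [-3.141, 0.0, -2.924]
wrist_force: [-2.4, 1.6, 9.4]
width: 0.0004
```

>>> step_arm(
  increments="0 0 0.1 0 0 0; 0 0 0 0 0 0; 0 0 0 0 0 0",
)

```text
time: 14.05
tool_pos: [0.5255, -0.249, 0.0482]
ee_rot: [-3.141, 0.001, -2.924]
wrist_force: [-4.3, 1.9, 13.5]
width: 0.0004
```

The force climbs to 13.5 N with z stopped at 48.2 mm, so the tag is on its end stop. I'll lift straight up and move clear, then check.

>>> step_arm(
  increments="0 0 -2 0 0 0; 0 0 -4 0 0 0; 0 0 -4.5 0 0 0; 3.5 0 -2 0 0 0; 4 0 0 0 0 0",
)

```text
time: 14.55
tool_pos: [0.4535, -0.266, 0.174]
ee_rot: [-3.137, 0.004, -2.922]
wrist_force: [-0.2, -0.5, 0.0]
width: 0.0006
```

>>> step_arm(
  increments="4 0 0 0 0 0; 4 0 0 0 0 0; 0 0 0 0 0 0; 0 0 0 0 0 0",
)

```text
time: 14.95
tool_pos: [0.3736, -0.2822, 0.1698]
ee_rot: [3.14, 0.0, -2.926]
wrist_force: [1.2, -0.3, 0.0]
width: 0.0004
```

Run:
```python
from h import *
o=get_obs();s=snapshot("side")[:,:,::-1];print(o["time"],o["tool_pos"],o["wrist_force"])
b=cv2.imread("pics/side0.png");d=cv2.hconcat([cv2.resize(x[165:445,165:445],(400,560),interpolation=2) for x in(b,s)])
cv2.imwrite("pics/end.png",d)
```

```text
14.95 [ 0.37356665 -0.28218506  0.16983258] [ 1.23466581 -0.26451878  0.03348907]
```

View pics/end.png

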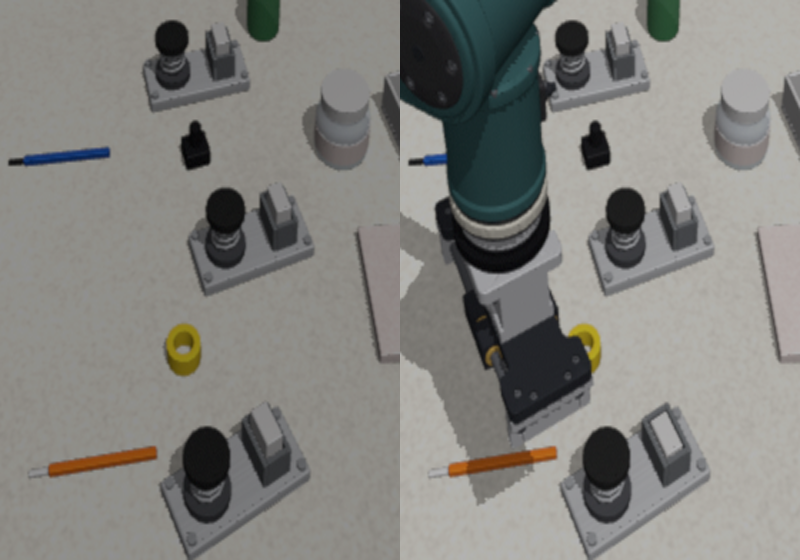

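In the after view the right tag is flush with its collar and the other two tags are still up. All the pads are up, nothing visible has moved, and the arm is clear. I'm handing in.

```bash
python3 -c "
from bench import *
close_job()"
```

```text
the job is handed in; nothing more can be done
```

I pressed the three pads left to right with closed fingertips, found the right mount's spring softest, and pushed its white tag home. The job is handed in; no verdict was reported.

| Pad | Force | Sink | Stiffness |
|---|---|---|---|
| Left | 7.2 N | about 3.7 mm | about 2 N/mm |
| Middle | 5.8 N | about 6 mm | about 1 N/mm |
| Right | 6.9 N | about 13.5 mm | about 0.5 N/mm |

- **Tag:** The right tag hit its stop at z = 48.2 mm. The force then rose to 13.5 N with no further movement. That was the highest reading I saw, well under the 35 N limit.
- **Last picture (side view, t = 15 s):** The right tag is flush with its collar, the other two tags are up, and all pads are back up. The loose things in view stand where they were. The arm partly hid the tape and pen. The arm was clear of everything, with the wrist force vector within noise (about 1.3 N at most).
- **Disagreement:** The top, side and wrist cameras placed the pads up to about 14 mm apart, with the far-off wrist sightings the worst. I relied mainly on close wrist views, averaged with the fixed cameras where they differed, and all the presses landed.

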